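Sweep the chocolate chunks onto the baking sheet

ROBOT

A 6-joint arm with a two-finger parallel gripper is mounted at the origin on the work surface. World frame = base frame: x ahead of the robot, y to its left, z up, the work surface at z = 0. Lengths are in mm, angles in rad, forces in N, time in s.
With the tool pointing down it reaches from about 325 to 900 mm from the base axis. Payload 6.1 kg.
Tool frame: the origin (TCP) lies between the finger pads; the fingertips stand 25 mm ahead of it and the grasp point (between the pads) lies 6 mm ahead of it; z points along the fingers, y is the direction in which the jaws open and shut (so a half turn about z gives the same grasp; the last joint's range is limited). The gripper opens to 85 mm and grips with 20 to 120 N. Pads are 22 mm wide; open, the fingers measure 114 mm over their backs; the gripper's body (76 mm by 85 mm) begins 54 mm behind the grasp point. The pads swing forward as they close: fully open they stand 13 mm farther back than shut.
Start: joints at [-1.265, 0.22, 1.526, -0, 1.395, -0.126], TCP at [261.559, -567.629, 256.3] pointing down, gripper open.
Joint ranges: [-2.98, 2.98], [-0.91, 2.08], [0.09, 2.57], [-1.24, 4.39], [0.2, 2.65], [-2.68, 2.68]. Speed limits (rad/s): [2.57, 2.57, 3.01, 3.14, 3.14, 3.14].

INTERFACE

Orientations are given as a unit quaternion [w, x, y, z].
In Python, from bench import ctrl gives the robot as it stands. The module is installed in compiled form; this text tells all that it offers.
- The arm moves only by the tool play_rows, never from a script. Its arguments are lists of equal length, an entry for each row: "angular": the turn, a rotation vector about the world's x, y, z in units of 6 degrees (1.0 is 6 degrees), a list of three; "travel": the shift along the world's x, y, z in units of 25 mm (1.0 is 25 mm), a list of three; "fingers": the finger opening in mm, from 0 to 85.4. A call has exactly 8 rows; each row is the pose to reach, as a shift and turn from the pose commanded when the call began; what a row does not reach only later rows make up. A row lasts 1/10 s, in which the tool goes at most 50 mm and 8.59 degrees, less where a joint would pass 70% of its speed; a pose out of reach is approached as far as the arm can. A call with a gripper value outside its range is refused whole. The fingers move at their own pace and stop on an object; the grip force is fixed at half the most. Time passes only in rows, so rows that repeat a pose let the fingers close, or fill a call up. It gives the time, the measured TCP pose, the force and the opening at its end, in the units of the state.
- ctrl.sense(): the state, without advancing time (a new reading comes with each control period).
- ctrl.grab_frame(name): name is "scene" or "top" or "wrist"; returns a dict with "img" (384x512x3 uint8, red, green, blue), "fx", "fy", "cx", "cy" (pixels), "xyz" and "orientation" of the camera in the world. Camera axes: x right, y down, z forward; pixel columns grow to the right and rows downward; lengths in mm; the calibration is good to about 2 mm. A picture is of the moment at which its call begins. There is no depth.
- ctrl.finish_job(): hands the job in, once; it reports no verdict.
Trained networks look in the newest picture that a camera, given by its name, has taken for a name from the list of things; names that differ only in an ending like _2 or _b are one class to them, and where a whole thing is asked for, a point or a joint stands for the part that bears it (a point fixed in the world has none). Each returns a list of dicts, best first, with "conf" (0 to 1); they miss things now and then, are a little off and sometimes report something else, mostly with a low value. They report only what shows in the picture. A call takes as long as a camera call. They do not tell look-alikes from the thing itself.
- ctrl.recognise(camera, name): "centre" ([x, y, z] in mm, in world coordinates, good to about 4 mm: the middle of the surface that is visible of it).
The state is a dict: "time": time; "qpos": joint angles; "joint_vel": joint speeds; "tau": joint torques, N m; "eef_pos": TCP position; "eef_rot": TCP orientation; "contact_force": force on the tool from outside, world axes, zero at the start; "torque": the same for the moment, N m; "width": finger opening in mm.
Only numpy, scipy, OpenCV 4.12 (cv2) and the standard library are available. Lean on these libraries where they do the work, as an engineer would, in place of code of your own. Each camera call takes 0.05 s, during which the arm holds its last target. There are 200 camera calls.

TASK

Take the bench scraper out of its wooden stand and use it to sweep all five chocolate chunks over the rimless edge onto the aluminium tray, so that every chunk lies wholly on the tray. Do not touch the chocolate with the gripper or arm, and leave the bowl, pastry wheel, mug and jar where they are. Then put the scraper back in its stand, blade down and fully home near the middle of the slot.

Things in the scene. Friction and masses are not known exactly. Their poses are not given: they have to be found in the camera images.
- tray: Aluminium baking sheet, 180 (its x) by 250 mm (its y), fixed. Origin: centre of the underside. Rims 20 mm high, 3 mm thick on three sides (+x, +y, -y), 244 mm clear between the side rims. The -x side is rimless: a bevel starting flush with the counter rises over 20 mm to the 3 mm thick floor. +x points level from the rimless edge into the tray.
- tray_lip (a point): Middle of the tray's rimless edge, at counter height (90 mm from the tray's origin along its -x). Same axes as the tray.
- stand: Light wooden scraper stand, 70 (its x) by 160 mm (its y), 47 mm high, fixed. A slot 7 mm wide runs along its y through the middle, open at both ends; its floor is 6 mm above the counter, and above 34 mm height its mouth flares to about 25 mm. Origin: centre of the underside, directly under the slot's middle.
- scraper: Stainless bench scraper, loose, 0.15 to 0.31 kg. It starts blade down in the stand's slot and may lean a few degrees. Blade 140 mm wide (its y), 2.5 mm thick (its x). Black handle on top, 22 mm thick (x), 120 mm long (y), 85 to 111 mm above the blade's lower edge. Origin: middle of the blade's lower edge; z points up to the handle, x is square to the blade. Front and back alike.
- scraper_grip (a point): Centre of the scraper's handle, 98 mm above the blade's lower edge. Same axes as the scraper.
- glass_bowl: Small glass bowl, 116 mm across, 55 mm high, loose; a bystander. Origin: centre of the underside.
- pastry_wheel: Plastic pastry wheel lying flat, about 180 mm long and 22 mm high, white handle, orange wheel, loose; a bystander. Origin: under its middle, x along it towards the wheel.
- mug: Blue mug, 80 mm across without its handle, 90 mm high, loose; a bystander. Origin: centre of the underside.
- jam_jar: Amber jam jar with a red cap, 72 mm across, 95 mm high, loose; a bystander. Origin: centre of the underside.
- chunk0: Chunk of dark cooking chocolate, loose, about 17 g, 34 x 26 mm (x, y) and 20 mm high (12 mm slab with a smaller 8 mm block on top). Starts flat on the counter. Origin: centre of the underside.
- chunk1: Chunk of dark cooking chocolate, loose, about 17 g, 30 x 28 mm (x, y) and 20 mm high (12 mm slab with a smaller 8 mm block on top). Starts flat on the counter. Origin: centre of the underside.
- chunk2: Chunk of dark cooking chocolate, loose, about 17 g, 32 x 24 mm (x, y) and 20 mm high (12 mm slab with a smaller 8 mm block on top). Starts flat on the counter. Origin: centre of the underside.
- chunk3: Chunk of dark cooking chocolate, loose, about 17 g, 36 x 25 mm (x, y) and 20 mm high (12 mm slab with a smaller 8 mm block on top). Starts flat on the counter. Origin: centre of the underside.
- chunk4: Chunk of dark cooking chocolate, loose, about 17 g, 29 x 27 mm (x, y) and 20 mm high (12 mm slab with a smaller 8 mm block on top). Starts flat on the counter. Origin: centre of the underside.
There are look-alikes about, which are no part of the job. Of the things like the scraper, leave any that is orange; of the rest the larger one is meant.

How it is judged:
By the outcome, as a careful person would: the job done as asked, in the order asked, and still so for the second after the job is handed in, with the robot touching nothing.
It also fails if it takes over 58 s, if anything falls off the work surface, if the arm or the gripper's body presses on something with over 40 N, if the wrist force passes 120 N, or if a joint passes its speed limit or range.

## Working session

There is one attempt and no reset: what is moved stays moved. The work goes in short steps, Python scripts to look and compute and a tool call to move; the robot and the scene stay as the last step left them, time stands still between calls to the robot, and variables do not carry over. Pictures are saved under pics/ and viewed, about 8 in all and at most 12, crops included, and the job is handed in when it is done.

Besides the shell and the picture viewer there is one more tool, called after "Call:" as name(argument=value, ...) on one line, values as JSON. play_rows: Moves the arm, as the interface text tells. Its arguments: {"type":"object","properties":{"angular":{"type":"array","items":{"type":"array","items":{"type":"number"}}},"travel":{"type":"array","items":{"type":"array","items":{"type":"number"}}},"fingers":{"type":"array","items":{"type":"number"}}},"required":["angular","travel","fingers"]}

```bash
mkdir -p pics
cat > h.py <<'E'
import numpy as np, cv2
from bench import ctrl
from scipy.spatial.transform import Rotation as R
def rot(q): return R.from_quat([q[1],q[2],q[3],q[0]])
def px2w(f,u,v,z):
    d=rot(f["orientation"]).apply([(u-f["cx"])/f["fx"],(v-f["cy"])/f["fy"],1]); o=np.array(f["xyz"])
    return o+d*(z-o[2])/d[2]
def w2px(f,p):
    c=rot(f["orientation"]).inv().apply(np.array(p)-f["xyz"]); return np.array([f["fx"]*c[0]/c[2]+f["cx"],f["fy"]*c[1]/c[2]+f["cy"]])
def save(f,n,s=1.5): cv2.imwrite(f"pics/{n}.png",cv2.resize(f["img"][:,:,::-1],None,fx=s,fy=s,interpolation=cv2.INTER_CUBIC))
E
python3 - <<'E'
from h import *
import pickle
for c in ["top","scene"]:
    f=ctrl.grab_frame(c); save(f,c+"0"); pickle.dump(f,open(c+"0.pkl","wb"))
    print(c,np.round(f["xyz"]),np.round(f["orientation"],3),f["fx"])
    for n in ["tray","tray_lip","stand","scraper","scraper_grip","chunk0","chunk1","chunk2","chunk3","chunk4","glass_bowl","pastry_wheel","mug","jam_jar"]:
        print(n,[(np.round(d["centre"]).astype(int).tolist(),round(d["conf"],2),np.round(w2px(f,d["centre"])*1.5).astype(int).tolist()) for d in ctrl.recognise(c,n)])
print(ctrl.sense())
E
```

```text
top [ 460.  -30. 1204.] [-0.023  0.716 -0.697  0.022] 364.2627816869225
tray [([537, 217, 1], 0.64, [269, 285]), ([529, 82, 11], 0.48, [330, 290])]
tray_lip [([537, 223, 4], 0.86, [266, 284])]
stand [([451, -335, 16], 0.69, [521, 331])]
scraper [([462, -343, 114], 0.92, [538, 326]), ([262, -387, 100], 0.68, [557, 427]), ([416, -498, 83], 0.64, [609, 350]), ([732, -296, 24], 0.62, [506, 201]), ([801, -100, 35], 0.16, [417, 166])]
scraper_grip [([465, -344, 115], 0.83, [538, 324]), ([260, -386, 102], 0.64, [556, 428]), ([415, -497, 80], 0.52, [608, 351])]
chunk0 [([584, 80, 13], 0.52, [332, 265]), ([455, 44, 16], 0.51, [346, 324]), ([529, 82, 13], 0.42, [330, 290]), ([499, 10, 12], 0.42, [363, 304]), ([583, -11, 9], 0.39, [373, 266])]
chunk1 [([584, 80, 13], 0.52, [332, 265]), ([455, 44, 16], 0.51, [346, 324]), ([529, 82, 13], 0.42, [330, 290]), ([499, 10, 12], 0.42, [363, 304]), ([583, -11, 9], 0.39, [373, 266])]
chunk2 [([584, 80, 13], 0.52, [332, 265]), ([455, 44, 16], 0.51, [346, 324]), ([529, 82, 13], 0.42, [330, 290]), ([499, 10, 12], 0.42, [363, 304]), ([583, -11, 9], 0.39, [373
[... 1586 characters left out ...]
61, 68], 0.75, [564, 334])]
{'time': 1.5, 'qpos': array([-1.26509370e+00,  2.20401931e-01,  1.52648121e+00,  6.33037643e-06,
        1.39472416e+00, -1.26106297e-01]), 'joint_vel': array([-0.00099948,  0.0006467 ,  0.00103524, -0.00088096, -0.00126284,
        0.00165391]), 'tau': array([ 3.20000299e-04, -4.96836340e+01, -3.89722466e+01, -2.48122124e-04,
        8.15108924e-04, -5.77856270e-06]), 'eef_pos': array([ 261.56438024, -567.62804312,  256.30840491]), 'eef_rot': array([-7.57237250e-06,  9.76783148e-01,  2.14230440e-01,  2.44703593e-06]), 'contact_force': array([0.19789477, 0.90378838, 0.10041946]), 'torque': array([-0.03267242,  0.05454381,  0.02974902]), 'width': 85.56908728723457}
```

View pics/top0.png

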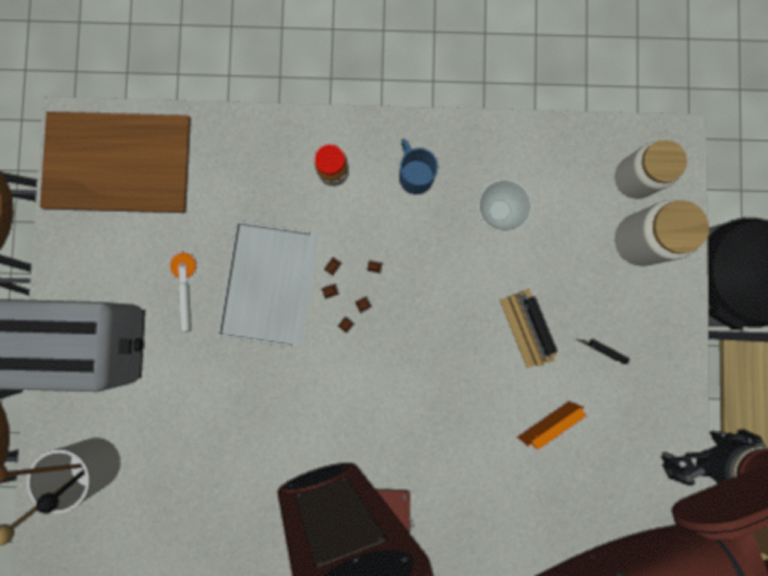

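View pics/scene0.png

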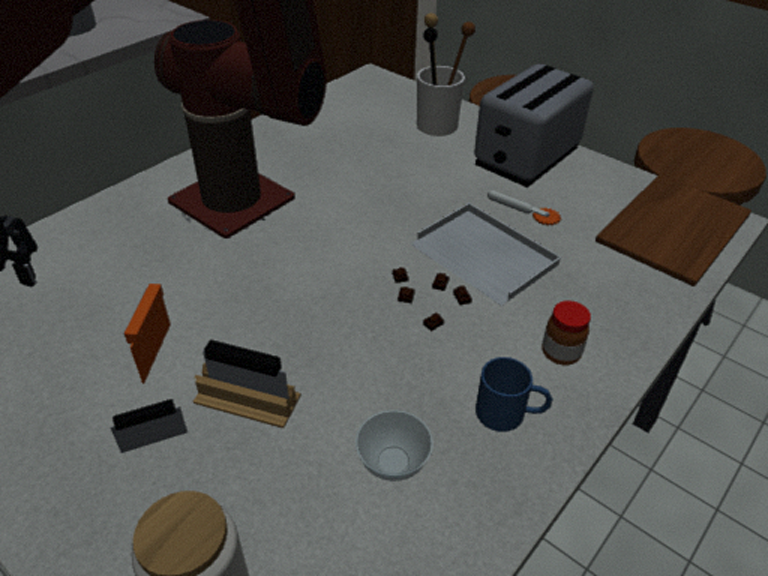

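Run:
```python
from h import *
import pickle
f=pickle.load(open("top0.pkl","rb")); im=f["img"].astype(int); mx=im.max(2)
def comp(mask,box,minA):
    m=np.zeros(mask.shape,np.uint8); x0,y0,x1,y1=[int(b/1.5) for b in box]; m[y0:y1,x0:x1]=mask[y0:y1,x0:x1]
    cs,_=cv2.findContours(m,cv2.RETR_EXTERNAL,cv2.CHAIN_APPROX_NONE)
    return [c for c in cs if cv2.contourArea(c)>=minA]
def rect(c,z):
    P=np.array([px2w(f,u,v,z)[:2] for u,v in c[:,0]],np.float32); r=cv2.minAreaRect(P); return np.round(r[0],1),np.round(r[1],1),round(r[2],1)
print("handle");[print(rect(c,111)) for c in comp(mx<60,(515,280,570,365),30)]
print("chunks");[print(rect(c,12)) for c in comp(mx<90,(315,245,395,340),8)]
hsv=cv2.cvtColor(f["img"],cv2.COLOR_RGB2HSV)
print("stand");[print(rect(c,47)) for c in comp((hsv[...,1]>70)&(mx>80),(490,280,570,375),20)]
for n,p in dict(tl=(238,223),tr=(313,233),br=(295,345),bl=(221,333)).items(): print(n,px2w(f,p[0]/1.5,p[1]/1.5,0 if n in("tr","br") else 20).round())
t=rot([-7.6e-6,.97678,.21423,0]).as_matrix();print("tooly",t[:,1],"toolx",t[:,0])
s=cv2.resize(f["img"][130:250,130:370][:,:,::-1],None,fx=3.3,fy=3.3,interpolation=cv2.INTER_CUBIC);cv2.imwrite("pics/crop1.png",np.clip(s*1.6,0,255).astype(np.uint8))
```

```text
handle
(array([ 463.5, -346.3]), array([118.5,  24.4]), 22.9)
chunks
(array([454.8,  46.9]), array([23.1, 23. ]), 46.7)
(array([499.6,   9.6]), array([23.4, 26.3]), 28.2)
(array([526.5,  83.2]), array([22.9, 29. ]), 20.0)
(array([582.4, -12.4]), array([27. , 21.2]), 82.0)
(array([581.4,  79.2]), array([22.5, 30.9]), 55.0)
stand
(array([ 455.4, -342.1]), array([157.6,  66. ]), 22.6)
tl [669. 287.  20.]
tr [655. 125.   0.]
br [406. 156.   0.]
bl [428. 314.  20.]
tooly [ 4.18513812e-01 -9.08210432e-01 -1.48471501e-05] toolx [9.08210432e-01 4.18513812e-01 3.25631664e-06]
```

View pics/crop1.png

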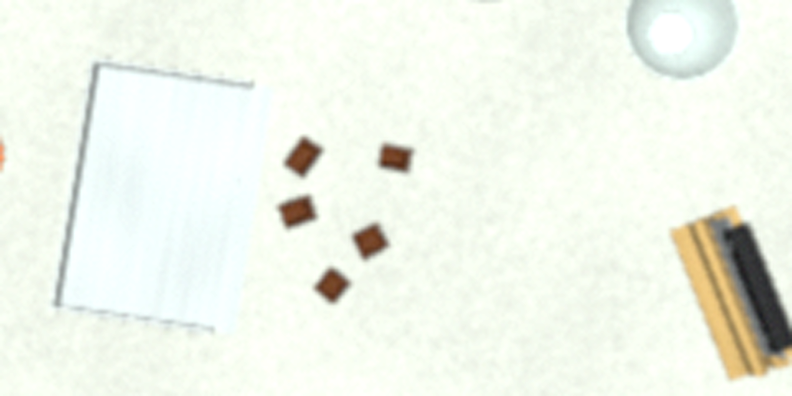

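Call:
play_rows(angular=[[0,0,0],[0,0,0],[0,0,-0.1],[0,0,-0.2],[0,0,-0.33],[0,0,-0.33],[0,0,-0.33],[0,0,-0.33]], travel=[[0.8,0.9,0.5],[2,2.2,1],[3.2,3.5,1.6],[4.4,4.8,2],[5.6,6.1,2],[6.8,7.4,2],[7.6,8.3,2],[8.08,8.88,2]], fingers=[85,85,85,85,85,85,85,85])

```text
time: 2.3
eef_pos: [465.1, -343.5, 306.5]
eef_rot: [-0.0, 0.98, 0.198, 0.0]
contact_force: [-0.2, 0.0, 1.0]
width: 84.8
```

Run:
```python
from h import *
import pickle
f=ctrl.grab_frame("wrist"); save(f,"w1"); pickle.dump(f,open("w1.pkl","wb")); print(f["xyz"],f["orientation"],f["fx"])
for n in ["scraper","scraper_grip","stand"]: print(n,[(np.round(d["centre"]),round(d["conf"],2),w2px(f,d["centre"]).round()) for d in ctrl.recognise("wrist",n)])
s=ctrl.sense(); print(s["eef_pos"],s["eef_rot"],s["time"])
```

```text
[ 529.61652246 -316.27538695  423.70692394] [ 0.1162175   0.82493865 -0.54774004 -0.07713985] 321.6755261875982
scraper [(array([ 269., -388.,   60.]), 0.81, array([226., 311.])), (array([ 430., -471.,   78.]), 0.67, array([343., 235.])), (array([ 478., -343.,  119.]), 0.6, array([258., 163.]))]
scraper_grip [(array([ 471., -346.,  117.]), 0.69, array([258., 169.])), (array([ 429., -468.,   80.]), 0.61, array([341., 235.])), (array([ 268., -397.,   62.]), 0.6, array([232., 315.]))]
stand [(array([ 467., -347.,    2.]), 0.94, array([256., 154.]))]
[ 463.56047456 -345.61948386  306.32089313] [ 1.85620725e-04  9.80235437e-01  1.97834331e-01 -1.78281521e-04] 2.5
```

View pics/w1.png

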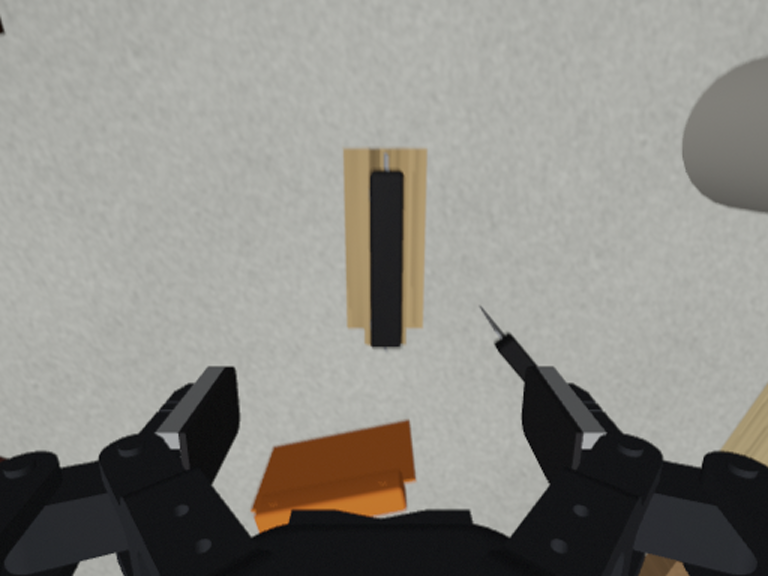

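Run:
```python
from h import *
import pickle
from scipy.optimize import least_squares
T=pickle.load(open("top0.pkl","rb")); W=pickle.load(open("w1.pkl","rb"))
def seg(f,box,z,mask):
    m=np.zeros(f["img"].shape[:2],np.uint8); x0,y0,x1,y1=[int(b/1.5) for b in box]; m[y0:y1,x0:x1]=mask[y0:y1,x0:x1]
    c=max(cv2.findContours(m,cv2.RETR_EXTERNAL,cv2.CHAIN_APPROX_NONE)[0],key=cv2.contourArea)
    r=cv2.minAreaRect(np.array([px2w(f,u,v,z)[:2] for u,v in c[:,0]],np.float32)); return np.array(r[0]),np.round(r[1],1),round(r[2],1)
for z in (105,111,117,123):
    print(z,seg(T,(515,280,570,365),z,T["img"].max(2)<60),seg(W,(340,150,440,360),z,W["img"].max(2)<60))
hs=cv2.cvtColor(W["img"],cv2.COLOR_RGB2HSV)
for z in (40,47,54):
  hT=cv2.cvtColor(T["img"],cv2.COLOR_RGB2HSV)
  print(z,seg(T,(490,280,570,375),z,(hT[...,1]>70)&(T["img"].max(2)>80)),seg(W,(330,135,440,335),z,(hs[...,1]>50)|(W["img"].max(2)<60)))
# stand far corners, wrist
for p in [(345,149),(427,149),(348,327),(422,327)]: print(p,px2w(W,p[0]/1.5,p[1]/1.5,47).round(1))
```

```text
105 (array([ 463.52023315, -347.99737549]), array([119.1,  24.6]), 22.9) (array([ 463.00866699, -348.54400635]), array([120.5,  21.1]), 22.9)
111 (array([ 463.49829102, -346.26220703]), array([118.5,  24.4]), 22.9) (array([ 464.26263428, -347.9364624 ]), array([118.2,  20.7]), 22.9)
117 (array([ 463.47644043, -344.52709961]), array([117.8,  24.3]), 22.9) (array([ 465.51660156, -347.32894897]), array([115.9,  20.3]), 22.9)
123 (array([ 463.45449829, -342.79193115]), array([117.2,  24.2]), 22.9) (array([ 466.77062988, -346.72149658]), array([113.7,  19.9]), 22.9)
40 (array([ 455.35720825, -343.94406128]), array([158.5,  66.4]), 22.6) (array([ 461.75363159, -348.67855835]), array([150.8,  63.9]), 22.9)
47 (array([ 455.3821106 , -342.05715942]), array([157.6,  66. ]), 22.6) (array([ 462.99163818, -348.08740234]), array([148. ,  62.7]), 22.9)
54 (array([ 455.40710449, -340.17022705]), array([156.6,  65.6]), 22.6) (array([ 464.22967529, -347.49633789]), array([145.3,  61.6]), 22.9)
(345, 149) [ 519.3 -292.1   47. ]
(427, 149) [ 543.2 -348.8   47. ]
(348, 327) [ 388. -347.   47.]
(422, 327) [ 411.9 -403.7   47. ]
```

Call:
play_rows(angular=[[0,0,0],[0,0,0],[0,0,0],[0,0,0],[0,0,0],[0,0,0],[0,0,0],[0,0,0]], travel=[[0,0,-0.5],[0,0,-1.2],[0,0,-2.2],[0,0,-3.2],[0,0,-3.8],[0,0,-4],[0,0,-4],[0,0,-4]], fingers=[85,85,85,85,85,85,85,85])

```text
time: 3.3
eef_pos: [463.9, -346.3, 207.4]
eef_rot: [0.001, 0.98, 0.197, 0.0]
contact_force: [-0.3, 0.2, -0.1]
width: 84.8
```

Run:
```python
from h import *
import pickle
W=pickle.load(open("w1.pkl","rb")); V=ctrl.grab_frame("wrist"); save(V,"w2"); pickle.dump(V,open("w2.pkl","wb")); T=pickle.load(open("top0.pkl","rb"))
s=ctrl.sense(); print(s["eef_pos"],s["time"])
def hand(f,box=None):
    m=(f["img"].max(2)<60).astype(np.uint8)
    if box: k=np.zeros_like(m); x0,y0,x1,y1=box; k[y0:y1,x0:x1]=1; m*=k
    n,l,st,c=cv2.connectedComponentsWithStats(m)
    g=[i for i in range(1,n) if 150<st[i,4]<9000]; i=min(g,key=lambda i:abs(c[i][0]-256)+abs(c[i][1]-180)) if not box else max(g,key=lambda i:st[i,4]); 
    k=(l==i).astype(np.uint8); C=max(cv2.findContours(k,cv2.RETR_EXTERNAL,cv2.CHAIN_APPROX_NONE)[0],key=cv2.contourArea)
    r=cv2.minAreaRect(C); b=cv2.boxPoints(r); b=b[np.argsort(b[:,1])]; print(st[i],np.round(b,1).tolist()); return b[:2].mean(0),b[2:].mean(0)
A=hand(W); B=hand(V)
def ray(f,p): d=rot(f["orientation"]).apply([(p[0]-f["cx"])/f["fx"],(p[1]-f["cy"])/f["fy"],1]); return np.array(f["xyz"]),d/np.linalg.norm(d)
for p,q in zip(A,B):
    o1,d1=ray(W,p); o2,d2=ray(V,q); t=np.linalg.lstsq(np.c_[d1,-d2],o2-o1,rcond=None)[0]; print((o1+t[0]*d1).round(1),(o2+t[1]*d2).round(1))
```

```text
[ 464.10595024 -346.40350499  207.80234616] 3.35
[ 247  114   22  117 2439] [[247.0, 114.0], [268.0, 114.0], [268.0, 230.0], [247.0, 230.0]]
[ 240  118   34  166 5146] [[240.0, 118.0], [273.0, 118.0], [273.0, 283.0], [240.0, 283.0]]
[ 520.  -324.1  146.9] [ 520.2 -324.7  146.9]
[ 416.6 -368.3  128.4] [ 416.7 -368.5  128.4]
```

View pics/w2.png

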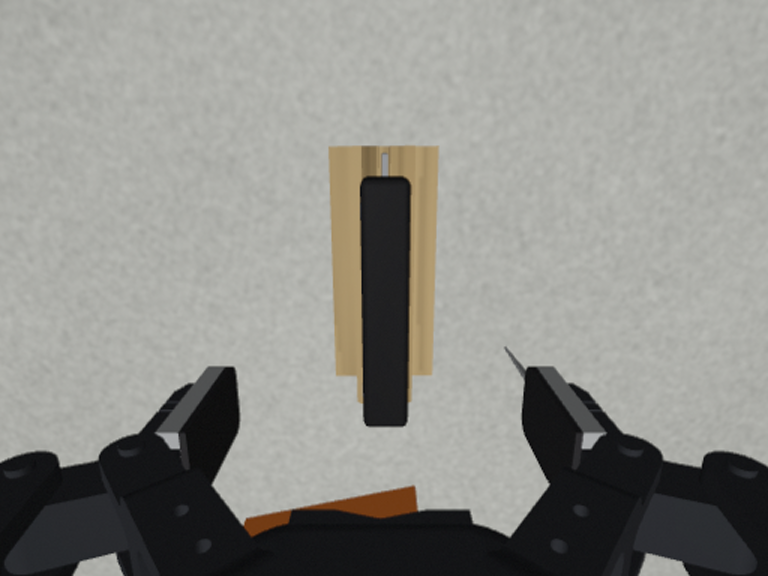

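Call:
play_rows(angular=[[0,0,0],[0,0,0],[0,0,0],[0,0,0],[0,0,0],[0,0,0],[0,0,0],[0,0,0]], travel=[[0,0,-0.5],[0.04,-0.04,-1.3],[0.04,-0.04,-2.3],[0.04,-0.04,-3.2],[0.04,-0.04,-3.7],[0.04,-0.04,-3.85],[0.04,-0.04,-3.85],[0.04,-0.04,-3.85]], fingers=[85,85,85,85,85,85,85,60])

```text
time: 4.15
eef_pos: [465.3, -347.3, 111.3]
eef_rot: [0.001, 0.98, 0.197, 0.001]
contact_force: [1.1, -0.6, 2.1]
width: 72.4
```

Call:
play_rows(angular=[[0,0,0],[0,0,0],[0,0,0],[0,0,0],[0,0,0],[0,0,0],[0,0,0],[0,0,0]], travel=[[0,0,0],[0,0,0],[0,0,0],[0,0,0],[0,0,0],[0,0,0],[0,0,0],[0,0,0]], fingers=[40,30,24,20,15,10,10,10])

```text
time: 4.95
eef_pos: [465.0, -347.1, 110.8]
eef_rot: [0.001, 0.98, 0.197, 0.0]
contact_force: [-0.1, -1.4, 6.0]
width: 21.4
```

Run:
```python
from h import *
s=ctrl.sense(); print(s["eef_pos"],s["eef_rot"],s["width"],s["contact_force"],s["torque"],s["time"])
V=ctrl.grab_frame("wrist"); save(V,"w3",1.2)
```

```text
[ 465.00099327 -347.14426113  110.77471451] [6.62815701e-04 9.80343856e-01 1.97294989e-01 4.14928709e-04] 21.406280054047738 [-0.06537241 -1.40953556  5.97677978] [-0.22945961 -0.04696082  0.05683553] 4.95
```

View pics/w3.png

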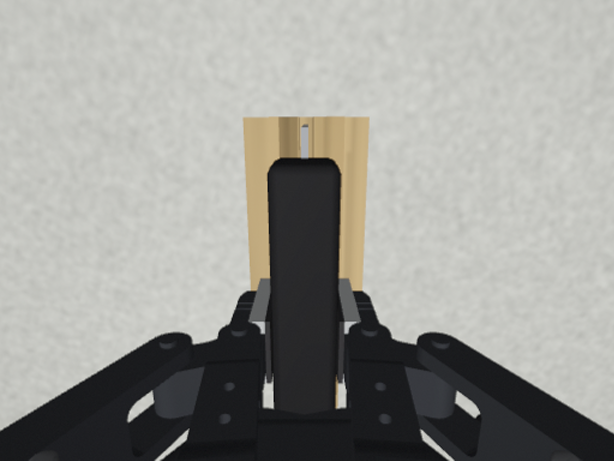

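Call:
play_rows(angular=[[0,0,0],[0,0,0],[0,0,0],[0,0,0],[0,0,0],[0,0,0],[0,0,0],[0,0,0]], travel=[[0,0,0.2],[0,0,0.6],[0,0,1.2],[0,0,2],[0,0,2.8],[0,0,3.2],[0,0,3.4],[0,0,3.4]], fingers=[10,10,10,10,10,10,10,10])

```text
time: 5.8
eef_pos: [464.6, -346.6, 195.7]
eef_rot: [0.0, 0.98, 0.197, 0.0]
contact_force: [-0.1, -0.1, -1.6]
width: 20.8
```

Call:
play_rows(angular=[[0,0,-0.3],[0,0,-1],[0,0,-1.8],[0,0,-2.6],[0,0,-3.4],[0,0,-4.2],[0,0,-4.7],[0,0,-4.9]], travel=[[0.15,0.6,0],[0.45,1.8,0],[0.85,3.4,0],[1.3,5.2,0],[1.8,7.0,0],[2.2,8.8,0],[2.6,10.5,0],[2.85,11.5,0]], fingers=[10,10,10,10,10,10,10,10])

```text
time: 6.6
eef_pos: [535.1, -55.8, 193.7]
eef_rot: [-0.001, 0.998, -0.058, -0.001]
contact_force: [-0.5, -0.1, -2.8]
width: 21.2
```

Run:
```python
from h import *
s=ctrl.sense(); print(s["eef_pos"],s["eef_rot"],s["width"],s["contact_force"],s["torque"],s["time"],s["qpos"])
V=ctrl.grab_frame("scene"); import pickle; pickle.dump(V,open("s1.pkl","wb"))
V=ctrl.grab_frame("wrist"); pickle.dump(V,open("w4.pkl","wb"));save(V,"w4",1.2)
```

```text
[535.13697552 -55.77047017 193.67518149] [-7.05262695e-04  9.98325698e-01 -5.78256341e-02 -1.22434722e-03] 21.22232155802608 [-0.4704787  -0.05509192 -2.77732848] [-0.03641678 -0.02354582 -0.01365644] 6.6 [-2.50984726e-01  6.89891539e-02  1.81609120e+00  9.60588052e-04
  1.25918633e+00  1.43523180e+00]
```

View pics/w4.png

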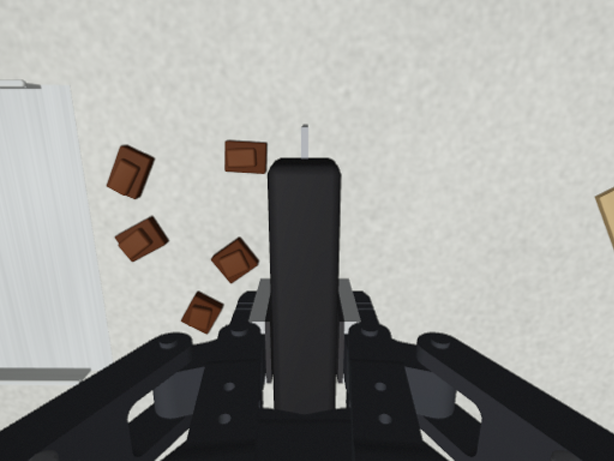

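Run:
```python
from h import *
import pickle
f=pickle.load(open("w4.pkl","rb"))
for n,p,z in [("lipTop",(71,85),0),("lipBot",(108,372),0),("rimTopEnd",(40,87),20),("rimBotEnd",(90,372),20),
 ("E",(130,172),8),("D",(246,157),8),("C",(142,239),8),("B",(235,260),8),("A",(202,312),8)]: 
    w=px2w(f,p[0]/1.2,p[1]/1.2,z); d=w[:2]-[530.5,140.5]; print(n,w.round(1),"tray:",np.round([.117*d[0]+.993*d[1],-.993*d[0]+.117*d[1]],1))
```

```text
lipTop [649.8 111.8   0. ] tray: [ -14.6 -121.8]
lipBot [399.  148.9   0. ] tray: [ -7.  131.5]
rimTopEnd [648.2 122.9  20. ] tray: [  -3.8 -119. ]
rimBotEnd [414.1 151.1  20. ] tray: [ -3.1 116.8]
E [581.   79.4   8. ] tray: [-54.8 -57.3]
D [582.  -12.8   8. ] tray: [-146.2  -69. ]
C [526.   82.8   8. ] tray: [-57.8  -2.2]
B [499.    9.7   8. ] tray: [-133.5   16. ]
A [454.6  46.3   8. ] tray: [-102.4   64.3]
```

Call:
play_rows(angular=[[0,0,0],[0,0,0],[0,0,0],[0,0,0],[0,0,0],[0,0,0],[0,0,0],[0,0,0]], travel=[[0.18,-0.02,-0.5],[0.18,-0.02,-1.2],[0.18,-0.02,-2],[0.18,-0.02,-2.7],[0.18,-0.02,-3.2],[0.18,-0.02,-3.44],[0.18,-0.02,-3.44],[0.18,-0.02,-3.44]], fingers=[10,10,10,10,10,10,10,10])

```text
time: 7.5
eef_pos: [540.7, -60.1, 109.5]
eef_rot: [0.0, 0.998, -0.058, 0.0]
contact_force: [-0.4, -0.1, -1.0]
width: 21.6
```

Run:
```python
from h import *
s=ctrl.sense(); print(s["eef_pos"],s["contact_force"],s["time"])
V=ctrl.grab_frame("scene"); c=V["img"][150:290,190:380][:,:,::-1]
cv2.imwrite("pics/s2.png",np.clip(cv2.resize(c,None,fx=4,fy=4,interpolation=cv2.INTER_CUBIC)*1.3,0,255).astype(np.uint8))
```

```text
[540.71380283 -60.07225493 109.47347887] [-0.40456847 -0.10646307 -1.04382559] 7.5
```

View pics/s2.png

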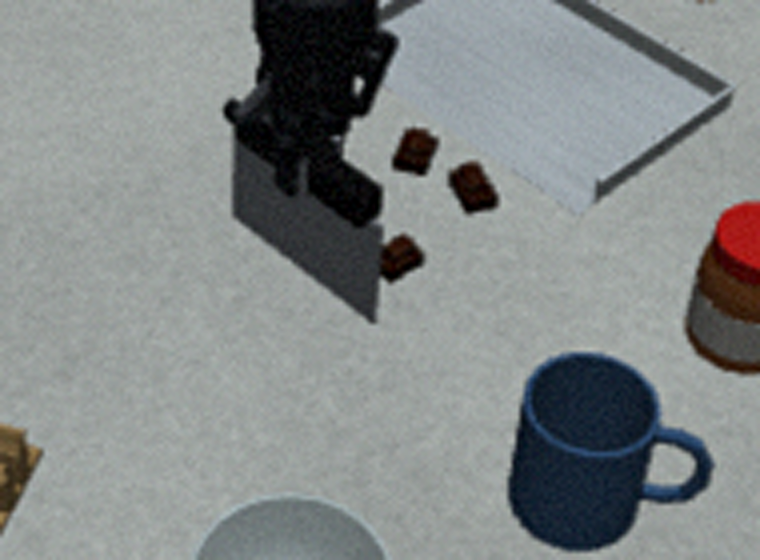

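Call:
play_rows(angular=[[0,0,0],[0,0,0],[0,0,0],[0,0,0],[0,0,0],[0,0,0],[0,0,0],[0,0,0]], travel=[[0.05,0.4,0],[0.13,1.1,0],[0.21,1.8,0],[0.29,2.5,0],[0.38,3.2,0],[0.46,3.9,0],[0.54,4.6,0],[0.62,5.3,0]], fingers=[10,10,10,10,10,10,10,10])

```text
time: 8.35
eef_pos: [556.3, 74.3, 109.9]
eef_rot: [-0.0, 0.998, -0.058, 0.001]
contact_force: [-0.0, -0.3, -2.4]
width: 21.5
```

Call:
play_rows(angular=[[0,0,0],[0,0,0],[0,0,0],[0,0,0],[0,0,0],[0,0,0],[0,0,0],[0,0,0]], travel=[[0.08,0.7,0],[0.16,1.4,0],[0.24,2.1,0],[0.33,2.8,0],[0.41,3.5,0],[0.48,4.1,0],[0.52,4.4,0],[0.53,4.5,0]], fingers=[10,10,10,10,10,10,10,10])

```text
time: 9.15
eef_pos: [569.1, 186.3, 109.0]
eef_rot: [0.0, 0.998, -0.057, -0.0]
contact_force: [0.0, -1.3, -1.5]
width: 21.0
```

Run:
```python
from h import *
s=ctrl.sense(); print(s["eef_pos"],s["eef_rot"],s["contact_force"],s["time"])
V=ctrl.grab_frame("scene"); c=V["img"][110:250,230:420][:,:,::-1]
a=cv2.resize(c,None,fx=4,fy=4,interpolation=cv2.INTER_CUBIC)
V=ctrl.grab_frame("wrist")
cv2.imwrite("pics/s3.png",np.vstack([cv2.resize(a,(512,377)),cv2.resize(V["img"][:,:,::-1],(512,384))])[:,:][:600])
```

```text
[569.06703418 186.34010461 108.993975  ] [ 4.84170667e-05  9.98355042e-01 -5.73341801e-02 -1.26430125e-05] [ 0.04691581 -1.29586465 -1.52195599] 9.15
```

View pics/s3.png

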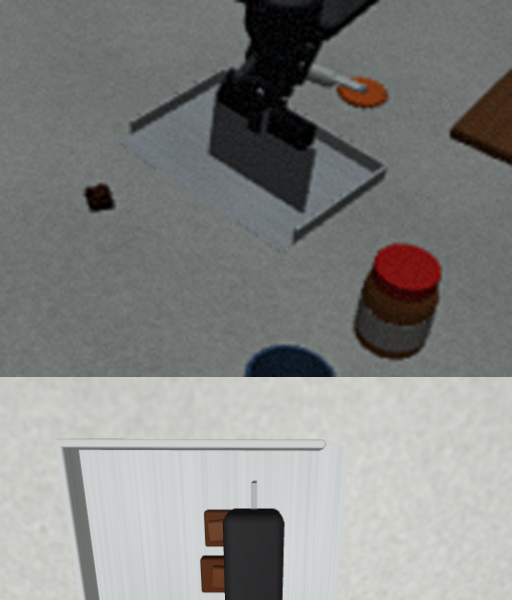

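Call:
play_rows(angular=[[0,0,0],[0,0,0],[0,0,0],[0,0,0],[0,0,0],[0,0,0],[0,0,0],[0,0,0]], travel=[[-0.03,-0.3,0.1],[-0.06,-0.5,0.7],[-0.1,-0.7,1.6],[-0.8,-1.9,2.2],[-1.6,-3.4,2.2],[-2.5,-5,2.2],[-3.3,-6.5,2.2],[-3.91,-7.56,2.2]], fingers=[10,10,10,10,10,10,10,10])

```text
time: 10.05
eef_pos: [470.1, -6.3, 165.3]
eef_rot: [0.0, 0.998, -0.059, 0.001]
contact_force: [0.3, 0.8, -1.7]
width: 21.4
```

Call:
play_rows(angular=[[0,0,0],[0,0,0],[0,0,0],[0,0,0],[0,0,0],[0,0,0],[0,0,0],[0,0,0]], travel=[[0,0,0],[0,0,-0.5],[0,0,-1.2],[0,0,-1.8],[0,0,-2.2],[0,0,-2.2],[0,0,-2.2],[0,0,-2.2]], fingers=[10,10,10,10,10,10,10,10])

```text
time: 10.85
eef_pos: [472.1, -3.5, 109.8]
eef_rot: [0.0, 0.998, -0.058, 0.001]
contact_force: [-0.2, 0.1, -1.7]
width: 21.1
```

Run:
```python
from h import *
s=ctrl.sense(); print(s["eef_pos"],s["eef_rot"],s["contact_force"],s["time"])
V=ctrl.grab_frame("scene"); a=cv2.resize(V["img"][110:250,230:420][:,:,::-1],(512,377),interpolation=cv2.INTER_CUBIC)
V=ctrl.grab_frame("wrist")
cv2.imwrite("pics/s4.png",np.hstack([cv2.resize(a,(400,300)),cv2.resize(V["img"][:,:,::-1],(400,300))]))
print([(np.round(d["centre"]).tolist(),round(d["conf"],2)) for d in ctrl.recognise("wrist","chunk0")])
```

```text
[472.05783151  -3.51327934 109.79564087] [ 4.54130832e-05  9.98333512e-01 -5.77038517e-02  6.79556919e-04] [-0.15757444  0.06088882 -1.67816945] 10.85
[([460.0, 46.0, 13.0], 0.68)]
```

View pics/s4.png

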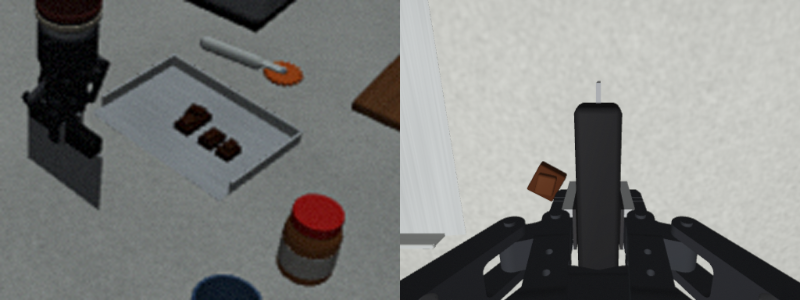

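Call:
play_rows(angular=[[0,0,0],[0,0,0],[0,0,0],[0,0,0],[0,0,0],[0,0,0],[0,0,0],[0,0,0]], travel=[[0.04,0.3,0],[0.09,0.8,0],[0.15,1.3,0],[0.22,1.9,0],[0.29,2.5,0],[0.36,3.1,0],[0.44,3.7,0],[0.51,4.3,0]], fingers=[10,10,10,10,10,10,10,10])

```text
time: 11.8
eef_pos: [483.9, 105.6, 109.0]
eef_rot: [-0.0, 0.998, -0.057, -0.0]
contact_force: [-0.4, -0.5, -1.7]
width: 21.1
```

Call:
play_rows(angular=[[0,0,0],[0,0,0],[0,0,0],[0,0,0],[0,0,0],[0,0,0],[0,0,0],[0,0,0]], travel=[[0.07,0.6,0],[0.14,1.2,0],[0.21,1.8,0],[0.28,2.4,0],[0.34,2.9,0],[0.38,3.2,0],[0.39,3.3,0],[0.39,3.3,0]], fingers=[10,10,10,10,10,10,10,10])

```text
time: 12.6
eef_pos: [493.8, 186.5, 108.9]
eef_rot: [0.0, 0.998, -0.058, -0.0]
contact_force: [-0.4, -0.1, -2.6]
width: 21.3
```

Call:
play_rows(angular=[[0,0,0],[0,0,0],[0,0,0],[0,0,0],[0,0,0],[0,0,0],[0,0,0],[0,0,0]], travel=[[-0.03,-0.3,0.1],[-0.05,-0.4,0.6],[-0.06,-0.5,1.4],[-0.1,-1.2,2.4],[-0.2,-2.5,3.2],[-0.3,-4,3.4],[-0.4,-5.2,3.4],[-0.4,-5.6,3.4]], fingers=[10,10,10,10,10,10,10,10])

```text
time: 13.4
eef_pos: [483.9, 43.4, 195.6]
eef_rot: [0.0, 0.998, -0.06, 0.001]
contact_force: [0.2, 0.4, -0.9]
width: 21.0
```

Run:
```python
from h import *
import pickle
s=ctrl.sense(); print(s["eef_pos"],s["eef_rot"],s["contact_force"],s["time"])
fs=[]
for c,(x0,y0,x1,y1) in dict(scene=(220,100,420,250),top=(130,130,270,250),wrist=(0,0,300,384)).items():
    V=ctrl.grab_frame(c); pickle.dump(V,open(c+"5.pkl","wb")); a=V["img"][y0:y1,x0:x1][:,:,::-1]
    fs.append(cv2.resize(a,(int(a.shape[1]*330/a.shape[0]),330),interpolation=cv2.INTER_CUBIC)[:, :266] if c=="wrist" else cv2.resize(a,(int(a.shape[1]*200/a.shape[0])*1,200),interpolation=cv2.INTER_CUBIC))
L=np.zeros((400,270,3),np.uint8)
for i,a in enumerate(fs[:2]): L[200*i:200*i+200,:a.shape[1]]=a[:,:270]
Wc=cv2.resize(fs[2],(322,400)); cv2.imwrite("pics/s5.png",cv2.resize(np.hstack([L,Wc]),None,fx=1.3,fy=1.3))
```

```text
[483.85906774  43.35920934 195.61365201] [ 4.56039316e-04  9.98221782e-01 -5.95984089e-02  1.04658144e-03] [ 0.1767521   0.36077528 -0.91578262] 13.4
```

View pics/s5.png

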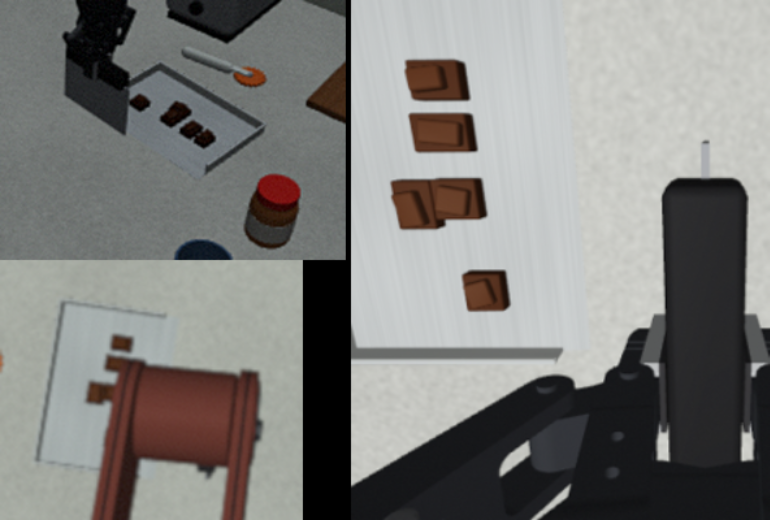

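Call:
play_rows(angular=[[0,0,0.3],[0,0,0.9],[0,0,1.6],[0,0,2.3],[0,0,3.0],[0,0,3.7],[0,0,4.3],[0,0,4.7]], travel=[[-0.04,-0.7,0.04],[-0.1,-2,0.04],[-0.2,-3.8,0.04],[-0.3,-5.6,0.04],[-0.4,-7.4,0.04],[-0.5,-9.2,0.04],[-0.6,-11,0.04],[-0.65,-12.8,0.04]], fingers=[10,10,10,10,10,10,10,10])

```text
time: 14.35
eef_pos: [468.0, -274.1, 195.0]
eef_rot: [-0.0, 0.982, 0.189, 0.0]
contact_force: [1.3, 0.6, -1.2]
width: 21.0
```

Call:
play_rows(angular=[[0,0,0.1],[0,0,0.2],[0,0,0.2],[0,0,0.2],[0,0,0.2],[0,0,0.2],[0,0,0.2],[0,0,0.2]], travel=[[-0.05,-1.3,0],[-0.1,-2.3,0],[-0.12,-2.92,0],[-0.12,-2.92,-0.3],[-0.12,-2.92,-0.8],[-0.12,-2.92,-1.1],[-0.12,-2.92,-1.2],[-0.12,-2.92,-1.2]], fingers=[10,10,10,10,10,10,10,10])

```text
time: 15.15
eef_pos: [464.4, -345.3, 164.1]
eef_rot: [-0.001, 0.98, 0.198, -0.0]
contact_force: [0.1, 0.1, -2.1]
width: 21.1
```

Run:
```python
from h import *
s=ctrl.sense(); print(s["eef_pos"],s["eef_rot"],s["contact_force"],s["time"])
V=ctrl.grab_frame("wrist");save(V,"w6",1.2)
```

```text
[ 464.41914187 -345.31042341  164.08178771] [-8.17206188e-04  9.80234177e-01  1.97838527e-01 -4.55924950e-04] [ 0.09820877  0.09399821 -2.11251625] 15.15
```

View pics/w6.png

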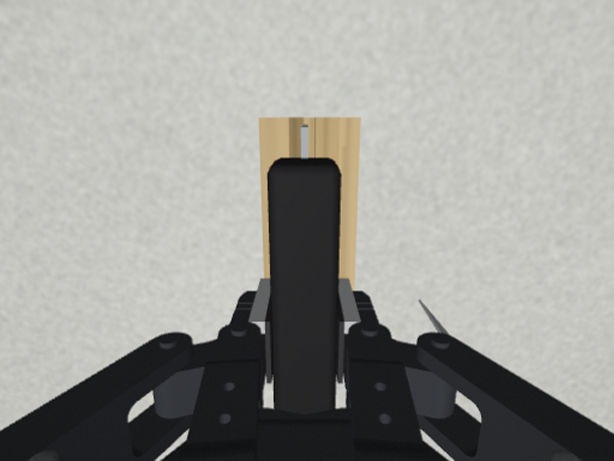

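Call:
play_rows(angular=[[0,0,0],[0,0,0],[0,0,0],[0,0,0],[0,0,0],[0,0,0],[0,0,0],[0,0,0]], travel=[[0,0,-0.2],[0,0,-0.5],[0,0,-0.7],[0,0,-0.9],[0,0,-1.1],[0,0,-1.3],[0,0,-1.5],[0,0,-1.5]], fingers=[10,10,10,10,10,10,10,10])

```text
time: 16.0
eef_pos: [464.1, -346.2, 126.5]
eef_rot: [-0.001, 0.98, 0.197, -0.0]
contact_force: [0.2, 0.1, -2.1]
width: 21.4
```

Call:
play_rows(angular=[[0,0,0],[0,0,0],[0,0,0],[0,0,0],[0,0,0],[0,0,0],[0,0,0],[0,0,0]], travel=[[0,0,-0.2],[0,0,-0.4],[0,0,-0.55],[0,0,-0.63],[0,0,-0.7],[0,0,-0.7],[0,0,-0.7],[0,0,-0.7]], fingers=[10,10,10,10,10,10,10,10])

```text
time: 16.8
eef_pos: [464.6, -346.8, 110.8]
eef_rot: [0.0, 0.98, 0.197, -0.0]
contact_force: [-2.7, 2.2, 5.9]
width: 21.1
```

Call:
play_rows(angular=[[0,0,0],[0,0,0],[0,0,0],[0,0,0],[0,0,0],[0,0,0],[0,0,0],[0,0,0]], travel=[[0,0,0],[0,0,0],[0,0,0],[0,0,0],[0,0,0],[0,0,0],[0,0,0],[0,0,0]], fingers=[24,30,40,55,70,80,85,85])

```text
time: 17.6
eef_pos: [464.6, -346.6, 110.0]
eef_rot: [-0.0, 0.98, 0.197, 0.0]
contact_force: [0.3, -0.6, 0.1]
width: 85.0
```

Call:
play_rows(angular=[[0,0,0],[0,0,0],[0,0,0],[0,0,0],[0,0,0],[0,0,0],[0,0,0],[0,0,0]], travel=[[0,0,0],[0,0,0.4],[0,0,1.2],[0,0,2.4],[0,0,3.6],[0,0,5],[0,0,6],[0,0,6]], fingers=[85,85,85,85,85,85,85,85])

```text
time: 18.4
eef_pos: [466.4, -348.3, 266.2]
eef_rot: [0.004, 0.98, 0.197, 0.003]
contact_force: [-0.2, -0.6, 1.2]
width: 85.0
```

Run:
```python
from h import *
s=ctrl.sense(); print(s["eef_pos"],s["contact_force"],s["time"])
a=ctrl.grab_frame("top")["img"]; b=ctrl.grab_frame("scene")["img"]; w=ctrl.grab_frame("wrist")["img"]
r=lambda i,h:cv2.resize(i,(h[0],h[1]),interpolation=cv2.INTER_CUBIC)
im=np.vstack([np.hstack([r(a[60:260,100:420],(448,280)),r(b[200:300,80:230],(340,280))]),np.hstack([r(b[100:310,200:420],(330,315)),r(w,(458,315))])])
cv2.imwrite("pics/f.png",im[:,:,::-1])
for n in ["glass_bowl","mug","jam_jar","pastry_wheel","scraper_grip","chunk0"]: print(n,[(np.round(d["centre"]).tolist(),round(d["conf"],2)) for d in ctrl.recognise("top",n)])
```

```text
[ 466.36517969 -348.32794663  266.21933137] [-0.20428856 -0.5995847   1.2474822 ] 18.4
glass_bowl [([727.0, -297.0, 23.0], 0.69), ([576.0, 203.0, 16.0], 0.43)]
mug [([801.0, -99.0, 37.0], 0.98), ([536.0, 229.0, 6.0], 0.74)]
jam_jar [([782.0, 80.0, 94.0], 0.92)]
pastry_wheel [([545.0, 397.0, 14.0], 0.84), ([464.0, 198.0, 20.0], 0.73), ([575.0, 202.0, 17.0], 0.46)]
scraper_grip [([489.0, -344.0, 97.0], 0.82), ([607.0, 196.0, 14.0], 0.61), ([405.0, -525.0, 80.0], 0.5), ([296.0, -433.0, 98.0], 0.45)]
chunk0 [([575.0, 203.0, 15.0], 0.65), ([604.0, 198.0, 14.0], 0.55), ([531.0, 233.0, 14.0], 0.42), ([456.0, -330.0, 14.0], 0.41), ([531.0, 202.0, 14.0], 0.4)]
```

Run:
```python
from h import *
import pickle
def info(f,n):
    m=(f["img"].max(2)<60).astype(np.uint8); m[290:]=0; k,l,st,c=cv2.connectedComponentsWithStats(m)
    i=min([i for i in range(1,k) if 300<st[i,4]<9000],key=lambda i:abs(c[i][0]-256)+abs(c[i][1]-180))
    C=max(cv2.findContours((l==i).astype(np.uint8),cv2.RETR_EXTERNAL,cv2.CHAIN_APPROX_NONE)[0],key=cv2.contourArea)
    for z in (105,111,117): 
        r=cv2.minAreaRect(np.array([px2w(f,u,v,z)[:2] for u,v in C[:,0]],np.float32)); print(n,z,np.round(r[0],1),np.round(r[1],1),round(r[2],1))
info(pickle.load(open("w1.pkl","rb")),"before306"); info(pickle.load(open("w2.pkl","rb")),"before206"); info(ctrl.grab_frame("wrist"),"after"); s=ctrl.sense(); print(s["eef_pos"],s["time"])
```

```text
before306 105 [ 463.  -348.5] [120.5  21.1] 22.9
before306 111 [ 464.3 -347.9] [118.2  20.7] 22.9
before306 117 [ 465.5 -347.3] [115.9  20.3] 22.9
before206 105 [ 460.8 -350.2] [124.7  22.4] 22.9
before206 111 [ 462.7 -349.3] [121.3  21.8] 22.9
before206 117 [ 464.5 -348.5] [117.9  21.1] 22.9
after 105 [ 466.6 -361.3] [123.5  23.8] 22.9
after 111 [ 468.  -360.4] [120.8  23.3] 22.9
after 117 [ 469.4 -359.4] [118.   22.8] 22.9
[ 464.30265049 -346.40529781  259.17474985] 18.9
```

Call:
play_rows(angular=[[0,0,0],[0,0,0],[0,0,0],[0,0,0],[0,0,0],[0,0,0],[0,0,0],[0,0,0]], travel=[[0,0,-0.8],[0,0,-1.8],[0,0,-3],[0,0,-4.2],[0,0,-5.2],[0,0,-5.8],[0,0,-6],[0,0,-6]], fingers=[85,85,85,85,85,85,85,85])

```text
time: 19.7
eef_pos: [464.5, -346.6, 109.8]
eef_rot: [-0.0, 0.98, 0.197, -0.0]
contact_force: [0.5, -0.0, -0.2]
width: 85.2
```

Call:
play_rows(angular=[[0,0,0],[0,0,0],[0,0,0],[0,0,0],[0,0,0],[0,0,0],[0,0,0],[0,0,0]], travel=[[0,0,0],[0,0,0],[0,0,0],[0,0,0],[0,0,0],[0,0,0],[0,0,0],[0,0,0]], fingers=[70,55,45,36,28,20,12,12])

```text
time: 20.5
eef_pos: [464.8, -346.8, 110.5]
eef_rot: [0.0, 0.98, 0.197, 0.0]
contact_force: [0.1, 0.4, 3.3]
width: 21.0
```

Call:
play_rows(angular=[[0,0,0],[0,0,0],[0,0,0],[0,0,0],[0,0,0],[0,0,0],[0,0,0],[0,0,0]], travel=[[0,0,0.02],[0,0,0.02],[0,0,0.02],[0,0,0.02],[0,0,0.02],[0,0,0.02],[0,0,0.02],[0,0,0.02]], fingers=[22,22.5,23,23.5,24,24.5,25,26])

```text
time: 21.3
eef_pos: [464.6, -346.6, 110.5]
eef_rot: [-0.0, 0.98, 0.197, -0.0]
contact_force: [0.1, 0.4, 1.1]
width: 25.9
```

Call:
play_rows(angular=[[0,0,0],[0,0,0],[0,0,0],[0,0,0],[0,0,0],[0,0,0],[0,0,0],[0,0,0]], travel=[[0,0,0],[0,0,0],[0,0,0],[0,0,0],[0,0,0],[0,0,0],[0,0,0],[0,0,0]], fingers=[27,28,30,34,45,60,80,85])

```text
time: 22.1
eef_pos: [464.6, -346.6, 110.6]
eef_rot: [0.0, 0.98, 0.197, -0.0]
contact_force: [0.5, -0.7, -0.3]
width: 84.7
```

Call:
play_rows(angular=[[0,0,0],[0,0,0],[0,0,0],[0,0,0],[0,0,0],[0,0,0],[0,0,0],[0,0,0]], travel=[[0,0,0],[0,0,0.4],[0,0,1.4],[0,0,2.6],[0,0,3.5],[0,0,3.8],[0,0,3.83],[0,0,3.83]], fingers=[85,85,85,85,85,85,85,85])

```text
time: 22.9
eef_pos: [464.2, -346.3, 205.4]
eef_rot: [-0.0, 0.98, 0.197, -0.0]
contact_force: [1.1, -0.6, -0.2]
width: 84.9
```

Run:
```python
from h import *
import pickle
f=ctrl.grab_frame("wrist"); pickle.dump(f,open("w7.pkl","wb")); S=ctrl.grab_frame("scene"); pickle.dump(S,open("s7.pkl","wb"))
m=(f["img"].max(2)<60).astype(np.uint8); m[290:]=0; k,l,st,c=cv2.connectedComponentsWithStats(m)
i=min([i for i in range(1,k) if 300<st[i,4]<9000],key=lambda i:abs(c[i][0]-256)+abs(c[i][1]-180)); print(st[i],"before [240 118 34 166 5146]")
s=ctrl.sense(); print(s["eef_pos"],s["time"])
for n in ["scraper","scraper_grip"]: print([(np.round(d["centre"]).tolist(),round(d["conf"],2)) for d in ctrl.recognise("scene",n)])
```

```text
[ 237  118   34  168 5200] before [240 118 34 166 5146]
[ 463.85234833 -345.93603447  204.53592206] 23.0
[([417.0, -497.0, 49.0], 0.93), ([269.0, -392.0, 66.0], 0.81)]
[([417.0, -501.0, 45.0], 0.75), ([465.0, -345.0, 78.0], 0.72), ([266.0, -395.0, 67.0], 0.67)]
```

```bash
python3 -c "
from bench import ctrl
print(ctrl.finish_job(), ctrl.sense()['time'])"
```

```text
the job is handed in; nothing more can be done
the job is handed in; nothing more can be done
```

The job is handed in, at about 23 s on the robot's clock. I took the larger black scraper from the stand and swept four chunks, then the fifth, over the rimless edge with the blade about 4–5 mm above the counter. I then put the scraper back blade down in its slot.

**Chunks:** the pictures after the second sweep showed all five wholly on the tray, past the bevel. The nearest chunk's centre is roughly 50 mm or more inside the lip. I saw no sign of the gripper or arm touching the chocolate.

**Bystanders:** the bowl, mug, jar and pastry wheel were within about 4 mm of their first positions, which is the network's noise.

**Scraper:**
- After the first release the handle measured about 12 mm off to one side, a lean of roughly 7°. I gripped it again and released it slowly.
- In the last wrist image the handle stood within about 3 px (2 mm) of its starting place and size, so it is nearly upright.
- The gripper pressed down at the same height as at the first grasp, so the blade is on the slot floor.

**Checks that disagreed or failed:**
- My two-view estimates of the handle's height scattered from about 105 to 147 mm, so I used the text's height, and the grasp worked.
- Lip position estimates differed by 10–20 mm, so I pushed deep enough to cover that.
- The viewer's 12-picture limit was reached, so the final scene was checked by numbers only. In that last check, the network asked for the whole scraper in the scene view found only the two look-alikes, though it did find the handle at its place.

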